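Find the sleeve that fits the tap spindle

TASK

Of the two octagonal brass sleeves on the shelf, one fits the tap's bare horizontal spindle and the other is too tight. Take them one at a time: try the sleeve squarely on the spindle without forcing it, pushing it fully home if it goes on or just pressing it lightly against the spindle's end if it does not, and sort it before you fetch the other. The one that fits comes off again and goes flat on the floor of the soap dish, the one that does not goes into the open bin; leave the dispenser, the measuring cup, the tap handle and the brush where they are.

Things in the scene. Friction and masses are not known exactly. Their poses are not given: they have to be found in the camera images.
- sleeve_a: one of two octagonal brass tubes, alike outside: 40 mm across flats, 45 mm long, lying on a flat on the shelf (its top 12 mm over the worktop). Origin: middle of the bore axis, 20 mm over the shelf. x: bore axis (either end may go first); y and z square to flats, z up at the start: close the fingers along y. One has a 27 mm bore, the other 17 mm (octagonal, right through); trying tells which
- sleeve_b: the other brass sleeve, same outside, same axes and origin, with the other bore
- tap: chrome tap fixed to the worktop, its handle removed. Origin: centre of its foot on the worktop. Upright barrel 52 mm in diameter, 125 mm high; from it a plain round spindle, 22 mm in diameter, points level along the tap's -x axis (roughly to the robot), its axis 100 mm above the worktop; the spout leaves on the +x side, at most 133 mm high
- spindle_tip (a point): centre of the spindle's free end (80 mm from the tap's axis), on the spindle's axis; axes as the tap's, so a sleeve goes on along +x
- spindle_root (a point): on the spindle's axis at the flat 44 mm round shoulder where the spindle leaves the tap, 50 mm behind the tip; a sleeve that fits is fully home with its end face at this shoulder (sleeve middle 22.5 mm in front of it)
- soap_dish: loose stainless open rectangular dish, 105 mm (its x) by 150 mm (its y), 18 mm high, walls and floor 3 mm thick, on the shelf. Origin: centre of its underside
- bin: fixed white plastic open-topped bin, 150 by 150 mm, 100 mm high, walls 4 mm, on the shelf, with its lid standing open on its +x rim. Origin: centre of its underside
- bin_lid (a joint): angle of the bin's lid, 0 shut, 1.57 upright; it stands open by itself, 150 mm tall
- dispenser: bystander: closed white pump dispenser, 64 mm in diameter, 165 mm high. Origin: centre of its underside
- measuring_cup: bystander: yellow plastic measuring cup, 72 mm rim, 65 mm high, handle at its +y. Origin: centre of its underside
- tap_handle: bystander: the tap's four-armed chrome handle, 72 mm across, 26 mm high, on the shelf. Origin: centre of its underside
- nail_brush: bystander: nail brush, 75 by 30 mm, 27 mm high, on the shelf. Origin: centre of its underside
Not all that is in view belongs to the job. What is shaped like the sleeve_b but blue or pink is not meant.

How it is judged (in metres and radians):
On the way, in this order (a step that is already met when the one before it is completed fails the run):
1. either sleeve tried squarely on the spindle, within 6 mm of its axis: the fitting one within 8 mm of fully home, or the tight one touching the end of the spindle (gap under 2.5 mm) (((y of sleeve_a in the frame of spindle_tip between -0.006 and 0.006 m and z of sleeve_a in the frame of spindle_tip between -0.006 and 0.006 m and angle between the x axis of sleeve_a and the x axis of tap, either way round below 0.2 rad and x of sleeve_a in the frame of spindle_tip above 0.019 m) or (y of sleeve_b in the frame of spindle_tip between -0.006 and 0.006 m and z of sleeve_b in the frame of spindle_tip between -0.006 and 0.006 m and angle between the x axis of sleeve_b and the x axis of tap, either way round below 0.2 rad and x of sleeve_b in the frame of spindle_tip between -0.025 and -0.018 m))), for 0.1 s.
2. with the first sleeve already in its place (dish if it fits, bin if not), the other has been tried in the same way ((((y of sleeve_a in the frame of spindle_tip between -0.006 and 0.006 m and z of sleeve_a in the frame of spindle_tip between -0.006 and 0.006 m and angle between the x axis of sleeve_a and the x axis of tap, either way round below 0.2 rad and x of sleeve_a in the frame of spindle_tip above 0.019 m) and x of sleeve_b in the frame of bin between -0.072 and 0.072 m and y of sleeve_b in the frame of bin between -0.072 and 0.072 m and z of sleeve_b in the frame of bin between 0 and 0.075 m) or ((y of sleeve_b in the frame of spindle_tip between -0.006 and 0.006 m and z of sleeve_b in the frame of spindle_tip between -0.006 and 0.006 m and angle between the x axis of sleeve_b and the x axis of tap, either way round below 0.2 rad and x of sleeve_b in the frame of spindle_tip between -0.025 and -0.018 m) and x of sleeve_a in the frame of soap_dish between -0.05 and 0.05 m and y of sleeve_a in the frame of soap_dish between -0.073 and 0.073 m and z of sleeve_a in the frame of soap_dish between 0.012 and 0.034 m))), for 0.1 s.
At the end, for the whole second after the job is handed in: the sleeve that fits (27 mm bore) lies at rest inside the soap dish on its floor, its middle within the rim and 12 to 34 mm above the dish's underside, and the tight one (17 mm bore) lies inside the bin, its middle below 75 mm over the bin's underside (x of sleeve_a in the frame of soap_dish between -0.05 and 0.05 m and y of sleeve_a in the frame of soap_dish between -0.073 and 0.073 m and z of sleeve_a in the frame of soap_dish between 0.012 and 0.034 m and x of sleeve_b in the frame of bin between -0.072 and 0.072 m and y of sleeve_b in the frame of bin between -0.072 and 0.072 m and z of sleeve_b in the frame of bin between 0 and 0.075 m and linear speed of sleeve_a below 0.03 m/s and angular speed of sleeve_a below 0.4 rad/s); the robot touches nothing.
It fails at once if the tight sleeve is forced against the tap with more than 60 N (contact force between sleeve_b and tap above 60 N).
It fails at once if the fitting sleeve is forced against the tap with more than 60 N (contact force between sleeve_a and tap above 60 N).
It fails at once if the dispenser, measuring cup, tap handle or brush is moved by more than 40 mm, or the dispenser or cup tipped over (distance of any of dispenser, measuring_cup, tap_handle, nail_brush from where it was at the start of the episode above 0.04 m or angle between any of dispenser, measuring_cup's own z axis and vertical above 0.6 rad).
It also fails if it takes over 72 s, if anything falls off the work surface, if the arm or the gripper's body presses on something with over 40 N, if the wrist force passes 120 N, or if a joint passes its speed limit or range.

ROBOT

A 6-joint arm with a two-finger parallel gripper is mounted at the origin on the work surface. World frame = base frame: x ahead of the robot, y to its left, z up, the work surface at z = 0. Lengths are in m, angles in degrees, forces in N, time in s.
With the tool pointing down it reaches from about 0.4 to 0.825 m from the base axis. Payload 7 kg.
Tool frame: the origin (TCP) lies on the centre line of the jaws, within the pads' length; the fingertips stand 22 mm ahead of it and the grasp point (between the pads) lies 3 mm ahead of it; z points along the fingers, y is the line along which they close (so a half turn about z gives the same grasp; the last joint's range is limited). The gripper opens to 88 mm and grips with 3 to 60 N. Pads are 19 mm wide; open, the fingers measure 130 mm over their backs; the gripper's body (78 mm by 193 mm) begins 47 mm behind the grasp point.
Start: joints at [-47.55, 20.546, 0.682, 0, -70.136, -16.507], TCP at [0.295, -0.607, 0.249] pointing down, gripper open.
Joint ranges: [-176.03, 176.03], [-82.01, 121.73], [-58.28, 71.71], [-173.87, 95.51], [-174.79, -0.11], [-173.66, 173.66]. Speed limits (degrees/s): [136.94, 136.94, 172.46, 180, 180, 180].

INTERFACE

Orientations are given as [roll, pitch, yaw] about the fixed x, y, z axes, in that order (R = Rz(yaw) Ry(pitch) Rx(roll)).
In Python, from plant import get_state, cams, r gives the robot as it stands.
- The arm moves only by the tool apply_moves, never from a script. Its argument "targets" is a list of rows, each an object with "dp": the shift along the world's x, y, z in m, a list of three; "yaw": the turn about the world's z in degrees. In form: [{"dp": [x, y, z], "yaw": yaw}, ...]. A call has 1 to 20 rows; each row is the pose to reach, as a shift and turn from the pose commanded when the call began; what a row does not reach only later rows make up. A row lasts 1/12 s, in which the tool goes at most 41.7 mm and 7.16 degrees, less where a joint would pass 70% of its speed; a pose out of reach is approached as far as the arm can. A call with a gripper value outside its range is refused whole. "grip" is the gripper command: -1 is fully open, 1 is shut, values between are in proportion, set as the call begins (left out, the last holds). The fingers move at their own pace and stop on an object; "squeeze" is the grip in N (left out, the last holds). Time passes only in rows, so rows that repeat a pose let the fingers close. It gives the time, the measured TCP pose, the force, the opening and the grip force at its end, in the units of the state.
- get_state(): the state, without advancing time (a new reading comes with each control period).
- cams.capture(name): name is "scene" or "top" or "wrist"; returns a dict with "image" (400x640x3 uint8, red, green, blue), "range_z" (400x640 float32, m along the optical axis (not along the pixel's ray), 0 where there is no reading), "fx", "fy", "cx", "cy" (pixels), "k1" (the pictures are not rectified: a ray, as slopes to the right and down, at radius r is drawn at 1 + k1 r^2 times it, then the intrinsics apply), "R" (3x3) and "t" (3): a world point X has camera coordinates R X + t; the wrist camera has in their place "T_tool_cam" (4x4, takes a point from camera to tool coordinates, whose origin is the TCP and whose axes are the flange's). Camera axes: x right, y down, z forward; pixel columns grow to the right and rows downward; lengths in m; the calibration is good to about 2 mm. A picture is of the moment at which its call begins: read the wrist's pose just before it.
- r.close_job(): hands the job in; it is judged then, once.
The state is a dict: "time_s": time; "joints": joint angles; "qd": joint speeds; "joint_torque": joint torques, N m; "tcp_pos": TCP position; "eef_rot": TCP orientation; "contact_force": force on the tool from outside, world axes, zero at the start; "moment": the same for the moment, N m; "gripper_width": finger opening in m; "gripper_force": force on a finger pad.
Only numpy, scipy, OpenCV 4.12 (cv2) and the standard library are available. Lean on these libraries where they do the work, as an engineer would, in place of code of your own. Each camera call takes 0.05 s, during which the arm holds its last target. There are 200 camera calls.

## Working session

There is one attempt and no reset: what is moved stays moved. The work goes in short steps, Python scripts to look and compute and a tool call to move; the robot and the scene stay as the last step left them, time stands still between calls to the robot, and variables do not carry over. Pictures are saved under pics/ and viewed, at most 10 in all, crops included, and the job is handed in when it is done.

Besides the shell and the picture viewer there is one more tool, called after "Call:" as name(argument=value, ...), one argument or row to a line, values as JSON. apply_moves: Moves the arm, as the interface text tells. Its arguments: {"type":"object","properties":{"targets":{"type":"array","items":{"type":"object","properties":{"dp":{"type":"array","items":{"type":"number"}},"yaw":{"type":"number"}}}},"grip":{"type":"number"},"squeeze":{"type":"number"}},"required":["targets"]}

```bash
mkdir -p pics; ls; cat > h.py <<'E'
import numpy as np, cv2
from plant import get_state, cams, r
from scipy.spatial.transform import Rotation as Ro
def cam(n):
    s=get_state(); c=cams.capture(n); c['s']=s
    if 'R' in c: c['Rw']=np.array(c['R']).T; c['o']=-c['Rw']@np.array(c['t'])
    else:
        T=np.eye(4); T[:3,:3]=Ro.from_euler('xyz',s['eef_rot'],degrees=True).as_matrix(); T[:3,3]=s['tcp_pos']
        M=T@np.array(c['T_tool_cam']); c['Rw']=M[:3,:3]; c['o']=M[:3,3]
    return c
def rays(c,uv):
    K=np.array([[c['fx'],0,c['cx']],[0,c['fy'],c['cy']],[0,0,1.]])
    p=cv2.undistortPoints(np.array(uv,float).reshape(-1,1,2),K,np.array([c['k1'],0,0,0.]))[:,0]
    return np.c_[p,np.ones(len(p))]
def plane(c,uv,z):
    d=rays(c,uv)@c['Rw'].T; return c['o']+d*((z-c['o'][2])/d[:,2])[:,None]
def pts(c,uv):
    uv=np.array(uv,int).reshape(-1,2); return c['o']+(rays(c,uv)*c['range_z'][uv[:,1],uv[:,0]][:,None])@c['Rw'].T
def save(c,n): cv2.imwrite('pics/'+n+'.png',c['image'][:,:,::-1])
E
python3 - <<'E'
from h import *
import pickle
for n in ['scene','top']:
    c=cam(n); save(c,n); pickle.dump(c,open(n+'.pkl','wb')); print(n,c['o'],c['Rw'][:,2],c['k1'])
print(get_state())
E
```

```text
pics
scene [1.05485632 0.70824592 0.74630829] [-0.52082087 -0.61250598 -0.59462765] -0.021898159027162915
top [ 0.40268442 -0.0022742   1.29320939] [ 0.06404308 -0.00394739 -0.99793933] -0.04067634306914309
{'time_s': 0.1, 'joints': array([-4.75496077e+01,  2.05872738e+01,  6.41040840e-01, -1.85313788e-02,
       -7.01351518e+01, -1.65060258e+01]), 'qd': array([-0.00568352,  0.05150307, -0.01617203,  0.13591488,  0.01040443,
       -0.00852192]), 'joint_torque': array([ 1.91098252e-04, -5.84162021e+01,  2.93753278e+01,  7.01547414e+00,
        1.01930840e-02, -6.24458335e-05]), 'tcp_pos': array([ 0.29512078, -0.60663623,  0.24772982]), 'eef_rot': array([ 1.79917019e+02, -6.42113031e-03, -1.54061938e+02]), 'contact_force': array([ 0.78278579, -0.04216001, -0.5253954 ]), 'moment': array([0.02164359, 0.01097762, 0.04592004]), 'gripper_force': 0.0, 'gripper_width': 0.08749874544735554}
```

View pics/scene.png

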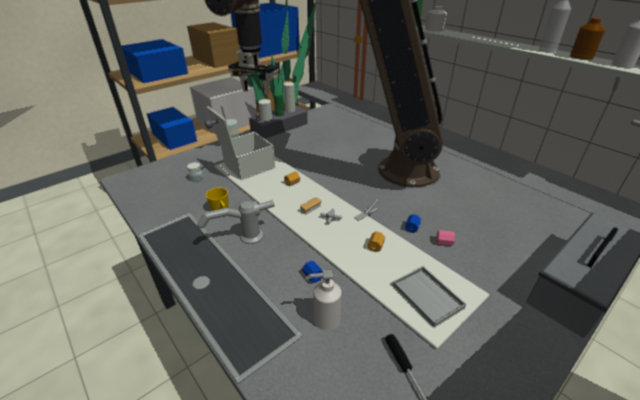

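View pics/top.png

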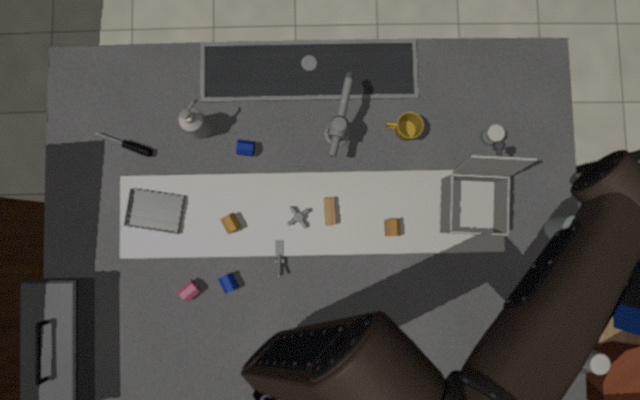

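The brass candidates in the top view are sleeves at (231,223) and (392,227). Lookalikes are blue pieces at (246,148) and (228,283), a pink one at (190,290), and the brush at (330,210), which is a flat wooden block. Next I'll measure these.

```bash
python3 - <<'E'
from h import *
import pickle
c=pickle.load(open('top.pkl','rb')); im=c['image']
hsv=cv2.cvtColor(im,cv2.COLOR_RGB2HSV)
m=cv2.inRange(hsv,(8,120,60),(25,255,255))
n,l,st,ce=cv2.connectedComponentsWithStats(m)
for i in range(1,n):
    if st[i,4]<60: continue
    v,u=np.where(l==i); P=pts(c,np.c_[u,v]); 
    zt=np.percentile(P[:,2],80); Q=P[(abs(P[:,2]-zt)<.004)]
    rect=cv2.minAreaRect((Q[:,:2]*1000).astype(np.float32))
    print(ce[i].round(),st[i,4],'zt',zt.round(4),'med',np.median(Q,0).round(4),rect, hsv[l==i].mean(0).round())
# cloud
V,U=np.mgrid[0:400,0:640]; uv=np.c_[U.ravel(),V.ravel()]; ok=c['range_z'].ravel()>0
A=pts(c,uv); A[~ok]=9
c2=pickle.load(open('scene.pkl','rb')); B=pts(c2,uv); B[c2['range_z'].ravel()==0]=9
for nm,X in(('top',A),('scene',B)):
  t=X[(abs(X[:,0]-.62)<.17)&(abs(X[:,1]-(A[127*640+338,1]))<.12)&(X[:,2]>.06)&(X[:,2]<.16)]
  print(nm,len(t)); 
  for a in np.arange(t[:,0].min(),t[:,0].max(),.01):
    q=t[(t[:,0]>=a)&(t[:,0]<a+.01)]
    if len(q): print(round(a,3),len(q),'y',q[:,1].min().round(4),q[:,1].max().round(4),'z',q[:,2].min().round(4),q[:,2].max().round(4))
def at(u,v): print((u,v),pts(c,[[u,v]])[0].round(4))
for p in [(155,210),(480,205),(338,127),(333,155),(299,215),(410,125),(186,120),(496,134),(300,180)]: at(*p)
# dish & bin corners
print('dish rim', plane(c,[(132,189),(186,196),(181,233),(125,226)],.030).round(3).tolist())
print('bin rim', plane(c,[(454,176),(510,178),(507,234),(441,233)],.112).round(3).tolist())
E
```

```text
[408. 126.] 656 zt 0.0567 med [ 0.6918 -0.2607  0.0567] ((689.3446655273438, -259.8447570800781), (79.09263610839844, 69.42459106445312), 47.47742462158203) [ 22. 162. 113.]
[231. 223.] 207 zt 0.0537 med [0.4316 0.2189 0.0527] ((431.3236999511719, 217.41636657714844), (41.602108001708984, 26.166778564453125), 27.120559692382812) [ 17. 139. 127.]
[392. 227.] 202 zt 0.0534 med [ 0.4133 -0.2145  0.0523] ((413.1750793457031, -213.31422424316406), (29.398752212524414, 37.19289779663086), 89.07980346679688) [ 18. 138. 131.]
[624. 376.] 1461 zt -0.3871 med [-0.1363 -1.1162 -0.3882] ((-126.52375030517578, -1103.263916015625), (139.97317504882812, 187.21737670898438), 87.595947265625) [  9. 150. 102.]
top 887
0.597 39 y -0.0645 -0.0442 z 0.0893 0.1138
0.607 34 y -0.0674 -0.0466 z 0.1011 0.1156
0.617 32 y -0.0702 -0.0493 z 0.1025 0.1146
0.627 33 y -0.073 -0.0499 z 0.0998 0.1148
0.637 51 y -0.0858 -0.0523 z 0.0809 0.1227
0.647 78 y -0.0888 -0.0449 z 0.0835 0.1262
0.657 81 y -0.0961 -0.0452 z 0.0652 0.1296
0.667 85 y -0.0964 -0.0465 z 0.0606 0.1301
0.677 73 y -0.0969 -0.0465 z 0.0746 0.1297
0.68
[... 1111 characters left out ...]
0.1303
0.751 29 y -0.0965 -0.078 z 0.1101 0.1326
0.761 29 y -0.0994 -0.0812 z 0.1114 0.1314
0.771 30 y -0.0992 -0.083 z 0.1136 0.1323
0.781 30 y -0.1077 -0.0866 z 0.1109 0.1348
(155, 210) [0.4719 0.4308 0.0143]
(480, 205) [ 0.4693 -0.4632  0.0137]
(338, 127) [ 0.667  -0.0698  0.1282]
(333, 155) [ 0.5987 -0.0564  0.1115]
(299, 215) [0.4501 0.0348 0.038 ]
(410, 125) [ 0.6967 -0.278   0.0079]
(186, 120) [0.6904 0.3122 0.1364]
(496, 134) [ 0.6568 -0.4979  0.0611]
(300, 180) [0.5471 0.0312 0.0141]
dish rim [[0.529, 0.489, 0.03], [0.508, 0.341, 0.03], [0.408, 0.355, 0.03], [0.429, 0.507, 0.03]]
bin rim [[0.539, -0.364, 0.112], [0.532, -0.508, 0.112], [0.389, -0.494, 0.112], [0.395, -0.325, 0.112]]
```

```bash
python3 - <<'E'
import cv2,numpy as np
i=cv2.imread('pics/top.png')
a=cv2.resize(i[60:300,100:540],(800,436),interpolation=cv2.INTER_CUBIC)
cv2.imwrite('pics/topcrop.png',a)
E
```

```text
(no output)
```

View pics/topcrop.png

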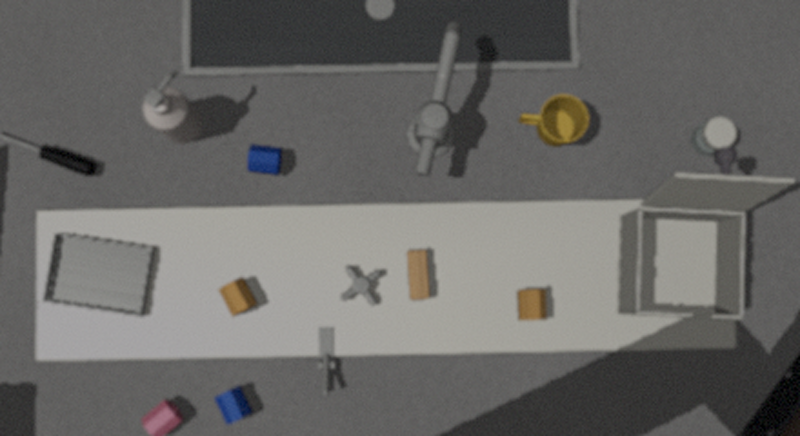

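Both brass sleeves are plain in the crop, at (237,297) and (532,303); the blue and pink pieces are off the shelf. I'll take a close look at the right-hand one first.

Call:
apply_moves(
  targets=[
    {"dp":[0.01,0.03,0.03],"yaw":7},
    {"dp":[0.02,0.07,0.05],"yaw":14},
    {"dp":[0.03,0.11,0.05],"yaw":21},
    {"dp":[0.04,0.15,0.05],"yaw":28},
    {"dp":[0.05,0.19,0.05],"yaw":35},
    {"dp":[0.06,0.23,0.05],"yaw":42},
    {"dp":[0.08,0.27,0.05],"yaw":49},
    {"dp":[0.09,0.31,0.05],"yaw":56},
    {"dp":[0.1,0.35,0.05],"yaw":63},
    {"dp":[0.11,0.38,0.05],"yaw":64},
    {"dp":[0.118,0.393,0.05],"yaw":64},
    {"dp":[0.118,0.393,0.05],"yaw":64},
    {"dp":[0.118,0.393,0.05],"yaw":64},
  ],
  grip=-1,
)

```text
time_s: 1.18
tcp_pos: [0.4135, -0.2131, 0.2985]
eef_rot: [180.0, 0.0, -89.9]
contact_force: [0.4, -0.8, 0.2]
gripper_width: 0.0876
gripper_force: 0.0
```

```bash
python3 - <<'E'
from h import *
import pickle
c=cam('wrist'); save(c,'w1'); pickle.dump(c,open('w1.pkl','wb')); print(c['o'],c['Rw'],c['s']['tcp_pos'],c['s']['eef_rot'],c['s']['joints'])
E
```

```text
[ 0.41340487 -0.29700961  0.43472232] [[-9.99999686e-01 -3.32575744e-04 -7.19796552e-04]
 [-5.38753932e-04  9.51042490e-01  3.09059690e-01]
 [ 5.81771349e-04  3.09059981e-01 -9.51042370e-01]] [ 0.4134742  -0.21308671  0.298501  ] [ 1.79995044e+02  5.86446129e-03 -8.99190853e+01] [-2.91754078e+00 -1.55389847e+00 -1.98605547e+01 -5.89541614e-03
 -7.16985994e+01  3.00030728e+00]
```

View pics/w1.png

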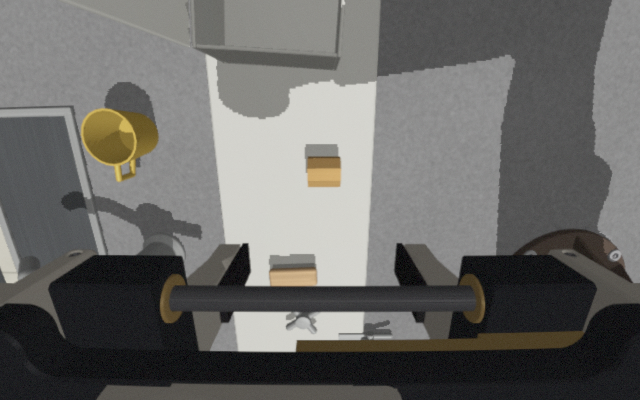

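The sleeve at (324,172) shows facet bands running along image x, so its bore lies along world x. The lid and bin are at the top edge, the tap at lower left.

```bash
cat >> h.py <<'E'
def sleeve(c,near,rad=.06):
    hsv=cv2.cvtColor(c['image'],cv2.COLOR_RGB2HSV); m=cv2.inRange(hsv,(8,100,60),(25,255,255))
    v,u=np.where((m>0)&(c['range_z']>0)); P=pts(c,np.c_[u,v]); k=(np.hypot(*(P[:,:2]-near).T)<rad)&(P[:,2]>.02)
    P=P[k]; T=P[P[:,2]>np.percentile(P[:,2],97)-.004]
    C=cv2.minAreaRect((T[:,:2]*1000).astype(np.float32)); A=cv2.minAreaRect((P[:,:2]*1000).astype(np.float32))
    mm=np.zeros(m.shape,np.uint8); mm[v[k],u[k]]=255
    return P,T,C,A,mm
E
python3 - <<'E'
from h import *
import pickle
c=pickle.load(open('w1.pkl','rb'))
P,T,C,A,mm=sleeve(c,(.4133,-.2145)); print(len(P),len(T),T[:,2].mean(),T.mean(0)); print('top flat',C); print('all',A)
print(P.min(0),P.max(0))
# edges via contour on planes: rows of mask extents
v,u=np.where(mm>0); print(u.min(),u.max(),v.min(),v.max())
for uu in range(u.min(),u.max()+1,4): print(uu,v[u==uu].min(),v[u==uu].max(),end='; ')
print()
for vv in range(v.min(),v.max()+1,3): print(vv,u[v==vv].min(),u[v==vv].max(), c['range_z'][vv,324].round(4), pts(c,[[324,vv]])[0].round(4))
E
```

```text
4709 2329 0.3705487095624459 [ 0.38850126 -0.23545776  0.37054871]
top flat ((388.6623229980469, -235.88258361816406), (63.26564407348633, 3.6869590282440186), 0.19861537218093872)
all ((409.28582763671875, -223.75167846679688), (104.82451629638672, 49.66691589355469), 0.021202033385634422)
[ 0.35687766 -0.2486011   0.03107518] [ 0.46170371 -0.19891882  0.37472525]
160 526 157 351
160 298 313; 164 284 321; 168 278 322; 172 275 322; 176 274 319; 180 275 314; 184 281 284; Traceback (most recent call last):
  File "<stdin>", line 8, in <module>
    return umr_minimum(a, axis, None, out, keepdims, initial, where)
ValueError: zero-size array to reduction operation minimum which has no identity
```

Gripper parts get into the mask; I'll limit the height.

```bash
sed -i 's/&(P\[:,2\]>.02)/\&(P[:,2]>.02)\&(P[:,2]<zmax)/; s/near,rad=.06/near,rad=.06,zmax=.08/' h.py
python3 - <<'E'
from h import *
import pickle
c=pickle.load(open('w1.pkl','rb'))
P,T,C,A,mm=sleeve(c,(.4133,-.2145)); print(len(P),len(T),T.mean(0)); print('top flat',C); print('all',A)
v,u=np.where(mm>0)
for uu in range(u.min(),u.max()+1,4): print(uu,v[u==uu].min(),v[u==uu].max(),end='; ')
print()
for vv in range(v.min(),v.max()+1,2): print(vv,u[v==vv].min(),u[v==vv].max(), pts(c,[[324,vv]])[0].round(4))
E
```

```text
921 523 [ 0.41128604 -0.21696306  0.05169599]
top flat ((411.19024658203125, -216.6514434814453), (41.74654006958008, 23.276958465576172), 0.0350445918738842)
all ((411.00128173828125, -217.70220947265625), (42.22074890136719, 37.596046447753906), 0.25401321053504944)
308 158 182; 312 157 185; 316 157 185; 320 157 185; 324 157 185; 328 157 185; 332 157 185; 336 157 185; 
157 309 338 [ 0.4105 -0.2363  0.033 ]
159 308 339 [ 0.4105 -0.235   0.0423]
161 308 339 [ 0.4105 -0.2326  0.0441]
163 308 339 [ 0.4105 -0.2305  0.0473]
165 308 339 [ 0.4106 -0.2283  0.0501]
167 308 339 [ 0.4106 -0.2258  0.0513]
169 308 339 [ 0.4106 -0.2233  0.0519]
171 308 339 [ 0.4105 -0.2205  0.0513]
173 308 339 [ 0.4105 -0.2177  0.0511]
175 308 339 [ 0.4105 -0.215   0.051 ]
177 308 339 [ 0.4105 -0.2126  0.0524]
179 308 339 [ 0.4105 -0.21    0.0528]
181 308 339 [ 0.4105 -0.2068  0.0509]
183 309 339 [ 0.4105 -0.203   0.0468]
185 309 339 [ 0.4104 -0.1994  0.0434]
```

Call:
apply_moves(
  targets=[
    {"dp":[0,0,-0.02],"yaw":-7},
    {"dp":[0,0,-0.04],"yaw":-14},
    {"dp":[0,0,-0.06],"yaw":-21},
    {"dp":[0,0,-0.08],"yaw":-28},
    {"dp":[0,0,-0.1],"yaw":-35},
    {"dp":[0,0,-0.12],"yaw":-42},
    {"dp":[-0.002,-0.004,-0.13],"yaw":-49},
    {"dp":[-0.002,-0.004,-0.14],"yaw":-56},
    {"dp":[-0.002,-0.004,-0.15],"yaw":-63},
    {"dp":[-0.002,-0.004,-0.16],"yaw":-70},
    {"dp":[-0.002,-0.004,-0.17],"yaw":-77},
    {"dp":[-0.002,-0.004,-0.17],"yaw":-84},
    {"dp":[-0.002,-0.004,-0.17],"yaw":-90},
    {"dp":[-0.002,-0.004,-0.18],"yaw":-90},
    {"dp":[-0.002,-0.004,-0.18],"yaw":-90},
  ],
)

```text
time_s: 2.48
tcp_pos: [0.4099, -0.2189, 0.1172]
eef_rot: [180.0, -0.1, 179.8]
contact_force: [-0.7, 0.8, -0.1]
gripper_width: 0.0874
gripper_force: 0.0
```

```bash
python3 - <<'E'
from h import *
import pickle
c=cam('wrist'); save(c,'w2'); pickle.dump(c,open('w2.pkl','wb')); print(c['s']['tcp_pos'],c['s']['eef_rot'],c['s']['joints'])
P,T,C,A,mm=sleeve(c,(.4133,-.2145)); print(len(P),T.mean(0)); print('top flat',C); print('all',A,P.min(0),P.max(0))
E
```

```text
[ 0.40988375 -0.21889136  0.11715876] [ 1.79973228e+02 -1.40997253e-01  1.79800011e+02] [-3.74011627e+00  8.53128909e+00 -3.52014399e+01 -2.48728673e-02
 -4.64096550e+01 -8.64427332e+01]
3011 [ 0.40958411 -0.21592199  0.05164887]
top flat ((410.82977294921875, -215.9891357421875), (24.325647354125977, 45.45524978637695), 89.86241149902344)
all ((410.78900146484375, -216.35073852539062), (45.54882049560547, 38.600852966308594), 0.1148633286356926) [ 0.38804515 -0.23566057  0.0200367 ] [ 0.43356031 -0.19701171  0.05395159]
```

View pics/w2.png

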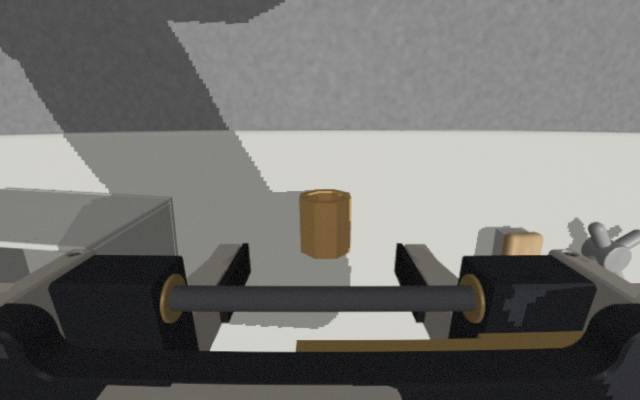

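The sleeve stands upright in view at (326,225), centred between the fingers with its bore along the view direction. Position (0.411, -0.216), axis about 0°. I'll grasp it.

Call:
apply_moves(
  targets=[
    {"dp":[0,0.001,-0.02],"yaw":0},
    {"dp":[0,0.001,-0.045],"yaw":0},
    {"dp":[0,0.001,-0.065],"yaw":0},
    {"dp":[0,0.001,-0.078],"yaw":0},
    {"dp":[0,0.001,-0.078],"yaw":0},
    {"dp":[0,0.001,-0.078],"yaw":0},
  ],
)

```text
time_s: 3.03
tcp_pos: [0.4109, -0.2174, 0.0404]
eef_rot: [-180.0, -0.1, 179.9]
contact_force: [-0.1, 0.7, -0.5]
gripper_width: 0.0879
gripper_force: 0.0
```

Call:
apply_moves(
  targets=[
    {"dp":[0,0,0],"yaw":0},
    {"dp":[0,0,0],"yaw":0},
    {"dp":[0,0,0],"yaw":0},
    {"dp":[0,0,0],"yaw":0},
    {"dp":[0,0,0],"yaw":0},
    {"dp":[0,0,0],"yaw":0},
    {"dp":[0,0,0],"yaw":0},
    {"dp":[0,0,0],"yaw":0},
  ],
  grip=1,
  squeeze=40,
)

```text
time_s: 3.7
tcp_pos: [0.4114, -0.2169, 0.0407]
eef_rot: [-180.0, 0.0, 180.0]
contact_force: [1.1, 0.8, -1.2]
gripper_width: 0.0399
gripper_force: 5.7
```

Call:
apply_moves(
  targets=[
    {"dp":[0,0,0.03],"yaw":0},
    {"dp":[0,0,0.07],"yaw":5},
    {"dp":[0,0,0.1],"yaw":12},
    {"dp":[0.01,0.01,0.12],"yaw":19},
    {"dp":[0.02,0.02,0.12],"yaw":26},
    {"dp":[0.03,0.03,0.12],"yaw":33},
    {"dp":[0.04,0.04,0.12],"yaw":40},
    {"dp":[0.05,0.05,0.12],"yaw":47},
    {"dp":[0.06,0.06,0.12],"yaw":54},
    {"dp":[0.07,0.07,0.12],"yaw":61},
    {"dp":[0.08,0.08,0.12],"yaw":68},
    {"dp":[0.09,0.09,0.12],"yaw":75},
    {"dp":[0.1,0.1,0.12],"yaw":82},
    {"dp":[0.11,0.11,0.12],"yaw":89},
    {"dp":[0.12,0.12,0.12],"yaw":96},
    {"dp":[0.127,0.13,0.12],"yaw":103},
    {"dp":[0.127,0.14,0.12],"yaw":110},
    {"dp":[0.127,0.15,0.12],"yaw":117},
    {"dp":[0.127,0.16,0.12],"yaw":124},
    {"dp":[0.127,0.17,0.12],"yaw":131},
  ],
)

```text
time_s: 5.37
tcp_pos: [0.5377, -0.0465, 0.1598]
eef_rot: [179.9, 0.1, -48.7]
contact_force: [-0.4, 0.5, -2.3]
gripper_width: 0.0396
gripper_force: 40.0
```

Call:
apply_moves(
  targets=[
    {"dp":[0,0.008,-0.01],"yaw":7},
    {"dp":[0,0.008,-0.02],"yaw":14},
    {"dp":[0,0.008,-0.03],"yaw":21},
    {"dp":[0,0.008,-0.04],"yaw":28},
    {"dp":[0,0.008,-0.052],"yaw":35.4},
    {"dp":[0,0.008,-0.052],"yaw":35.4},
    {"dp":[0,0.008,-0.052],"yaw":35.4},
    {"dp":[0,0.008,-0.052],"yaw":35.4},
  ],
)

```text
time_s: 6.03
tcp_pos: [0.5384, -0.039, 0.1089]
eef_rot: [180.0, 0.0, -13.9]
contact_force: [0.3, 1.1, -2.0]
gripper_width: 0.0401
gripper_force: 40.0
```

```bash
python3 - <<'E'
from h import *
import pickle
c=cam('wrist'); save(c,'w3'); pickle.dump(c,open('w3.pkl','wb')); print(c['s']['tcp_pos'],c['s']['eef_rot'],c['s']['joints'])
E
```

```text
[ 0.53839659 -0.03896718  0.10885415] [ 1.79989568e+02  3.10628290e-03 -1.38830682e+01] [ 1.66782449e+01  1.56910968e+01 -2.67932595e+01  1.00375744e-02
 -4.75236231e+01  5.94319084e+01]
```

View pics/w3.png

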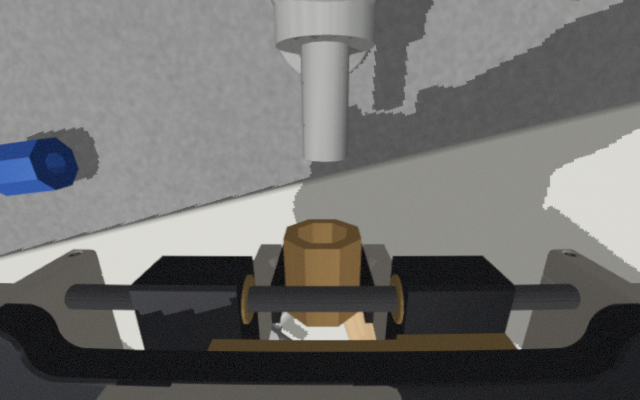

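The held sleeve's open end is at (322,235). The spindle runs down the picture from (324,40) to its tip at (325,160). A blue piece is off to the left. Measuring the relative alignment in this one image.

```bash
cat > al.py <<'E'
from h import *
import pickle,sys
def align(c):
    # all in tool frame rotated to tap yaw guess: express in (along,lateral,z) of tool pose
    s=c['s']; yaw=np.radians(s['eef_rot'][2]); ax=np.array([np.cos(yaw),np.sin(yaw)]); la=np.array([-ax[1],ax[0]])
    V,U=np.mgrid[0:260,200:460]; P=pts(c,np.c_[U.ravel(),V.ravel()]); d=P-s['tcp_pos']
    L=np.c_[d[:,:2]@ax,d[:,:2]@la,P[:,2]]; hsv=cv2.cvtColor(c['image'],cv2.COLOR_RGB2HSV)[V.ravel(),U.ravel()]
    grey=hsv[:,1]<60; br=(hsv[:,1]>100)&(hsv[:,0]>8)&(hsv[:,0]<25)
    S=L[grey&(L[:,2]>.09)&(L[:,2]<.117)&(abs(L[:,1])<.03)&(L[:,0]<.10)]
    cen=[]
    for a in np.arange(S[:,0].min()+.003,S[:,0].max()-.006,.004):
        q=S[(S[:,0]>=a)&(S[:,0]<a+.004)]
        if len(q)>8:
            f=q[q[:,2]>q[:,2].max()-.008]; cen.append((a+.002,(q[:,1].min()+q[:,1].max())/2,np.ptp(q[:,1]),np.percentile(q[:,2],97)))
    cen=np.array(cen); k=abs(cen[:,2]-.022)<.004
    p=np.polyfit(cen[k,0],cen[k,1],1)
    print('spindle start along',S[:,0].min().round(4),'lat at0',p[1].round(4),'slope deg',np.degrees(p[0]).round(2)); print(cen.round(4))
    B=L[br&(L[:,2]>.06)&(abs(L[:,0])<.04)&(abs(L[:,1])<.03)]
    F=B[B[:,0]>B[:,0].max()-.004]; print('sleeve front',B[:,0].max().round(4),'lat',F[:,1].min().round(4),F[:,1].max().round(4),'z',F[:,2].min().round(4),F[:,2].max().round(4), 'top z',np.percentile(B[:,2],98).round(4),len(B))
    print('tip', (np.array(s['tcp_pos'][:2])+ax*S[:,0].min()+la*(p[1]+p[0]*S[:,0].min())).round(4))
if __name__=='__main__': align(pickle.load(open(sys.argv[1],'rb')))
E
python3 al.py w3.pkl
python3 - <<'E'
# pixel edges
from h import *
import pickle
c=pickle.load(open('w3.pkl','rb')); g=cv2.cvtColor(c['image'],cv2.COLOR_RGB2GRAY).astype(int)
z=c['range_z']
for v in range(50,160,15):
    r=z[v,270:380]; k=np.where(r<z[v,324]+.015)[0]; l,rr=k.min()+270,k.max()+270
    print(v,l,rr,(l+rr)/2, z[v,324].round(4))
hsv=cv2.cvtColor(c['image'],cv2.COLOR_RGB2HSV); m=cv2.inRange(hsv,(8,100,40),(25,255,255)); 
for v in range(218,270,4):
    k=np.where(m[v,270:375])[0]+270
    if len(k): print('b',v,k.min(),k.max(),(k.min()+k.max())/2)
print(c['fx'],c['cx'],c['cy'],np.array(c['T_tool_cam']).round(4))
E
```

```text
spindle start along 0.0077 lat at0 -0.0019 slope deg 0.7
[[ 0.0127 -0.      0.0597  0.1097]
 [ 0.0207  0.0003  0.0399  0.1091]
 [ 0.0607 -0.0014  0.0211  0.1113]
 [ 0.0647 -0.001   0.0217  0.1117]
 [ 0.0687 -0.001   0.0214  0.1116]
 [ 0.0727 -0.0011  0.0212  0.1115]
 [ 0.0767 -0.001   0.0212  0.1117]
 [ 0.0807 -0.0008  0.0215  0.1115]
 [ 0.0847 -0.0007  0.0213  0.1116]
 [ 0.0887 -0.0007  0.021   0.1116]
 [ 0.0927 -0.001   0.0214  0.1116]]
sleeve front 0.0229 lat -0.019 0.0199 z 0.0811 0.1218 top z 0.1209 2841
tip [ 0.5455 -0.0426]
50 289 348 318.5 0.1199
65 301 353 327.0 0.1215
80 301 348 324.5 0.1241
95 288 347 317.5 0.1269
110 302 347 324.5 0.1269
125 303 347 325.0 0.1299
140 303 346 324.5 0.1318
155 304 347 325.5 0.133
b 222 302 343 322.5
b 226 291 355 323.0
b 230 287 357 322.0
b 234 286 358 322.0
b 238 285 360 322.5
b 242 285 360 322.5
b 246 284 361 322.5
b 250 283 361 322.0
b 254 283 361 322.0
b 258 283 360 321.5
b 262 284 360 322.0
b 266 284 360 322.0
292.6739406324478 322.04616017221304 205.4420250131652 [[-9.000e-04 -9.507e-01 -3.101e-01  8.420e-02]
 [ 1.000e+00 -1.100e-03  7.000e-04 -5.000e-04]
 [-1.000e-03 -3.101e-01  9.507e-01 -1.362e-01]
 [ 0.000e+00  0.000e+00  0.000e+00  1.000e+00]]
```

Call:
apply_moves(
  targets=[
    {"dp":[-0.0004,-0.0015,0],"yaw":0.4},
    {"dp":[0.007,-0.0032,0],"yaw":0.4},
    {"dp":[0.0143,-0.005,0],"yaw":0.4},
    {"dp":[0.0215,-0.0068,0],"yaw":0.4},
    {"dp":[0.0288,-0.0085,0],"yaw":0.4},
    {"dp":[0.0288,-0.0085,0],"yaw":0.4},
    {"dp":[0.0288,-0.0085,0],"yaw":0.4},
  ],
  squeeze=25,
)

```text
time_s: 6.67
tcp_pos: [0.5674, -0.0477, 0.1082]
eef_rot: [180.0, 0.0, -13.3]
contact_force: [-0.0, -0.6, -2.3]
gripper_width: 0.0399
gripper_force: 25.0
```

```bash
python3 - <<'E'
from h import *
import pickle
c=cam('wrist'); pickle.dump(c,open('w4.pkl','wb')); save(c,'w4'); print(c['s']['tcp_pos'],c['s']['eef_rot'])
E
python3 al.py w4.pkl
```

```text
[ 0.56741407 -0.04769943  0.10817532] [ 1.79987730e+02  3.07454595e-02 -1.33019742e+01]
spindle start along 0.0078 lat at0 -0.0001 slope deg 0.03
[[ 1.280e-02  1.000e-04  5.950e-02  1.088e-01]
 [ 2.080e-02  2.000e-04  4.010e-02  1.088e-01]
 [ 3.280e-02 -1.000e-04  2.200e-02  1.115e-01]
 [ 3.680e-02 -1.000e-04  2.190e-02  1.115e-01]
 [ 4.080e-02 -0.000e+00  2.170e-02  1.114e-01]
 [ 4.480e-02 -0.000e+00  2.140e-02  1.115e-01]
 [ 4.880e-02 -0.000e+00  2.120e-02  1.116e-01]
 [ 5.280e-02 -3.000e-04  2.160e-02  1.114e-01]
 [ 5.680e-02 -1.000e-04  2.190e-02  1.113e-01]
 [ 6.080e-02 -0.000e+00  2.190e-02  1.116e-01]
 [ 6.480e-02  0.000e+00  2.150e-02  1.115e-01]
 [ 6.880e-02 -0.000e+00  2.130e-02  1.115e-01]
 [ 7.280e-02 -1.000e-04  2.120e-02  1.115e-01]
 [ 7.680e-02 -0.000e+00  2.100e-02  1.115e-01]
 [ 8.080e-02 -1.000e-04  4.170e-02  1.163e-01]
 [ 8.480e-02 -0.000e+00  4.320e-02  1.168e-01]
 [ 8.880e-02  0.000e+00  4.240e-02  1.168e-01]
 [ 9.280e-02 -1.000e-04  4.320e-02  1.168e-01]]
sleeve front 0.023 lat -0.019 0.0199 z 0.0826 0.121 top z 0.1201 2743
tip [ 0.575  -0.0496]
```

View pics/w4.png

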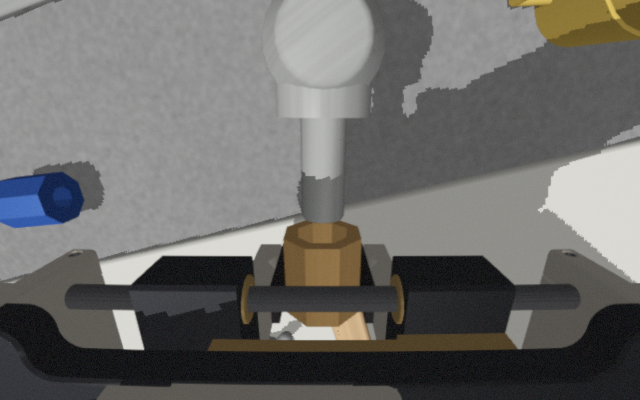

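The sleeve and spindle are coaxial to within 0.5 mm, with about 6.5 mm between them. I'll creep in.

Call:
apply_moves(
  targets=[
    {"dp":[0.0019,-0.0005,0]},
    {"dp":[0.0039,-0.0009,0]},
    {"dp":[0.0049,-0.0012,0]},
    {"dp":[0.0058,-0.0014,0]},
    {"dp":[0.0068,-0.0016,0]},
    {"dp":[0.0068,-0.0016,0]},
    {"dp":[0.0068,-0.0016,0]},
  ],
)

```text
$.targets[0]: bad value
```

Call:
apply_moves(
  targets=[
    {"dp":[0.0005,-0.0001,0]},
    {"dp":[0.001,-0.0002,0]},
    {"dp":[0.001,-0.0002,0]},
  ],
)

```text
$.targets[0]: bad value
```

Call:
apply_moves(
  targets=[
    {"dp":[0.0019,-0.0005,0],"yaw":0},
    {"dp":[0.0039,-0.0009,0],"yaw":0},
    {"dp":[0.0049,-0.0012,0],"yaw":0},
    {"dp":[0.0058,-0.0014,0],"yaw":0},
    {"dp":[0.0068,-0.0016,0],"yaw":0},
    {"dp":[0.0068,-0.0016,0],"yaw":0},
    {"dp":[0.0068,-0.0016,0],"yaw":0},
  ],
)

```text
time_s: 7.3
tcp_pos: [0.5739, -0.0491, 0.1085]
eef_rot: [180.0, 0.0, -13.3]
contact_force: [0.9, -0.0, -3.2]
gripper_width: 0.0397
gripper_force: 25.0
```

Call:
apply_moves(
  targets=[
    {"dp":[0.0005,-0.0001,0],"yaw":0},
    {"dp":[0.001,-0.0002,0],"yaw":0},
    {"dp":[0.001,-0.0002,0],"yaw":0},
  ],
)

```text
time_s: 7.55
tcp_pos: [0.5749, -0.0493, 0.1085]
eef_rot: [180.0, 0.0, -13.3]
contact_force: [-0.1, -0.5, -2.2]
gripper_width: 0.0397
gripper_force: 25.0
```

Call:
apply_moves(
  targets=[
    {"dp":[0.0005,-0.0001,0],"yaw":0},
    {"dp":[0.001,-0.0002,0],"yaw":0},
    {"dp":[0.001,-0.0002,0],"yaw":0},
  ],
)

```text
time_s: 7.8
tcp_pos: [0.576, -0.0495, 0.1086]
eef_rot: [180.0, -0.0, -13.3]
contact_force: [0.1, 0.8, -2.0]
gripper_width: 0.0393
gripper_force: 25.0
```

Call:
apply_moves(
  targets=[
    {"dp":[0.0005,-0.0001,0],"yaw":0},
    {"dp":[0.001,-0.0002,0],"yaw":0},
    {"dp":[0.001,-0.0002,0],"yaw":0},
  ],
)

```text
time_s: 8.05
tcp_pos: [0.577, -0.0497, 0.1086]
eef_rot: [180.0, -0.0, -13.3]
contact_force: [0.2, 0.5, -2.7]
gripper_width: 0.0397
gripper_force: 25.0
```

Call:
apply_moves(
  targets=[
    {"dp":[0.001,-0.0002,0],"yaw":0},
    {"dp":[0.002,-0.0005,0],"yaw":0},
    {"dp":[0.003,-0.0007,0],"yaw":0},
    {"dp":[0.004,-0.0009,0],"yaw":0},
    {"dp":[0.004,-0.0009,0],"yaw":0},
  ],
)

```text
time_s: 8.47
tcp_pos: [0.5811, -0.0506, 0.1086]
eef_rot: [180.0, -0.0, -13.3]
contact_force: [-0.1, 0.7, -2.6]
gripper_width: 0.0397
gripper_force: 25.0
```

```bash
python3 - <<'E'
from h import *
import pickle
c=cam('wrist'); pickle.dump(c,open('w5.pkl','wb')); print(c['s']['tcp_pos'],c['s']['contact_force'],c['s']['moment'])
E
python3 al.py w5.pkl
```

```text
[ 0.58112026 -0.05060708  0.10855866] [-0.11272046  0.65132098 -2.61181171] [-0.09326372  0.12317557  0.01529906]
spindle start along 0.0082 lat at0 -0.0 slope deg -0.57
[[ 1.320e-02 -1.000e-04  5.970e-02  1.070e-01]
 [ 2.120e-02 -0.000e+00  3.930e-02  1.115e-01]
 [ 2.520e-02  0.000e+00  2.110e-02  1.115e-01]
 [ 2.920e-02 -3.000e-04  2.170e-02  1.116e-01]
 [ 3.320e-02 -3.000e-04  2.140e-02  1.115e-01]
 [ 3.720e-02 -5.000e-04  2.180e-02  1.116e-01]
 [ 4.120e-02 -7.000e-04  2.170e-02  1.115e-01]
 [ 4.520e-02 -6.000e-04  2.140e-02  1.116e-01]
 [ 4.920e-02 -6.000e-04  2.120e-02  1.116e-01]
 [ 5.320e-02 -5.000e-04  2.110e-02  1.115e-01]
 [ 5.720e-02 -5.000e-04  2.200e-02  1.115e-01]
 [ 6.120e-02 -5.000e-04  2.180e-02  1.116e-01]
 [ 6.520e-02 -5.000e-04  2.160e-02  1.116e-01]
 [ 6.920e-02 -5.000e-04  4.260e-02  1.168e-01]
 [ 7.320e-02 -3.000e-04  4.260e-02  1.168e-01]
 [ 7.720e-02 -5.000e-04  4.280e-02  1.169e-01]
 [ 8.120e-02 -5.000e-04  4.240e-02  1.167e-01]
 [ 8.520e-02 -5.000e-04  4.620e-02  1.168e-01]
 [ 8.920e-02 -7.000e-04  4.900e-02  1.169e-01]
 [ 9.320e-02 -3.000e-04  5.080e-02  1.168e-01]]
sleeve front 0.0229 lat -0.0189 0.0201 z 0.0867 0.1215 top z 0.1207 1903
tip [ 0.5891 -0.0526]
```

This sleeve fits, since it is over the spindle with no force. I'll shift 1 mm sideways and push it nearly home.

Call:
apply_moves(
  targets=[
    {"dp":[0.0037,-0.0019,0],"yaw":0},
    {"dp":[0.0076,-0.0028,0],"yaw":0},
    {"dp":[0.0115,-0.0038,0],"yaw":0},
    {"dp":[0.0154,-0.0047,0],"yaw":0},
    {"dp":[0.0193,-0.0057,0],"yaw":0},
    {"dp":[0.0193,-0.0057,0],"yaw":0},
  ],
)

```text
time_s: 9.02
tcp_pos: [0.6011, -0.0565, 0.1084]
eef_rot: [180.0, -0.0, -13.3]
contact_force: [0.1, -0.2, -2.3]
gripper_width: 0.0397
gripper_force: 25.0
```

Call:
apply_moves(
  targets=[
    {"dp":[0.0039,-0.0009,0],"yaw":0},
    {"dp":[0.0078,-0.0019,0],"yaw":0},
    {"dp":[0.0117,-0.0028,0],"yaw":0},
    {"dp":[0.0156,-0.0038,0],"yaw":0},
    {"dp":[0.0195,-0.0047,0],"yaw":0},
    {"dp":[0.0195,-0.0047,0],"yaw":0},
    {"dp":[0.0195,-0.0047,0],"yaw":0},
  ],
)

```text
time_s: 9.6
tcp_pos: [0.6198, -0.0611, 0.1084]
eef_rot: [180.0, 0.0, -13.3]
contact_force: [-0.4, 0.1, -2.2]
gripper_width: 0.0397
gripper_force: 25.0
```

```bash
python3 - <<'E'
from h import *
import pickle
c=cam('wrist'); pickle.dump(c,open('w5.pkl','wb')); print(c['s']['tcp_pos'],c['s']['contact_force'],c['s']['moment'])
E
python3 al.py w5.pkl
```

```text
[ 0.6197745  -0.06106219  0.10840391] [-0.37680584  0.09447712 -2.21731949] [-0.09186584  0.20385086  0.02079255]
spindle start along 0.0082 lat at0 0.0003 slope deg 0.2
[[0.0132 0.0004 0.0581 0.1054]
 [0.0212 0.0002 0.0397 0.1117]
 [0.0292 0.0007 0.0425 0.1169]
 [0.0332 0.0004 0.0427 0.1168]
 [0.0372 0.0008 0.0431 0.1168]
 [0.0412 0.0008 0.0424 0.1167]
 [0.0452 0.0009 0.0456 0.1164]
 [0.0492 0.0009 0.0479 0.1168]
 [0.0532 0.0006 0.0505 0.1168]
 [0.0572 0.0008 0.0508 0.1167]
 [0.0612 0.0008 0.0501 0.1169]
 [0.0652 0.001  0.0487 0.1168]
 [0.0692 0.0009 0.0468 0.1168]
 [0.0732 0.0007 0.042  0.1168]
 [0.0772 0.0009 0.0358 0.1169]
 [0.0812 0.0009 0.0276 0.1163]
 [0.0852 0.0006 0.0214 0.112 ]
 [0.0892 0.0006 0.0212 0.1149]
 [0.0932 0.0006 0.0211 0.1167]]
sleeve front 0.023 lat -0.0189 0.0199 z 0.1011 0.1213 top z 0.1206 1546
tip [ 0.6278 -0.0626]
```

Call:
apply_moves(
  targets=[
    {"dp":[0.001,-0.0002,0],"yaw":0},
    {"dp":[0.002,-0.0005,0],"yaw":0},
    {"dp":[0.003,-0.0007,0],"yaw":0},
    {"dp":[0.003,-0.0007,0],"yaw":0},
    {"dp":[0.003,-0.0007,0],"yaw":0},
    {"dp":[0.003,-0.0007,0],"yaw":0},
  ],
)

```text
time_s: 10.15
tcp_pos: [0.6226, -0.0617, 0.1086]
eef_rot: [180.0, 0.0, -13.3]
contact_force: [-0.2, 0.4, -2.7]
gripper_width: 0.0398
gripper_force: 25.0
```

```bash
python3 - <<'E'
from h import *
import pickle
c=cam('wrist'); pickle.dump(c,open('w6.pkl','wb')); print(c['s']['tcp_pos'],c['s']['contact_force'],c['s']['moment'])
E
python3 al.py w6.pkl | egrep 'sle|0.02|0.03'
python3 - <<'E'
from h import *
import pickle
# second sleeve and dish from top (arm permitting: use first picture), scene pickles
for n in ('top','scene'):
    c=pickle.load(open(n+'.pkl','rb'))
    P,T,C,A,mm=sleeve(c,(.4316,.2189)); print(n,len(P),T.mean(0).round(4),C,A,P.min(0).round(4),P.max(0).round(4))
    V,U=np.mgrid[0:400,0:640]; X=pts(c,np.c_[U.ravel(),V.ravel()]); X[c['range_z'].ravel()==0]=9
    k=(X[:,0]>.36)&(X[:,0]<.56)&(X[:,1]>.3)&(X[:,1]<.53)&(X[:,2]>.022)&(X[:,2]<.045); print(k.sum(),cv2.minAreaRect((X[k,:2]*1000).astype(np.float32)))
E
```

```text
[ 0.62260811 -0.06165416  0.10855757] [-0.19632687  0.40498838 -2.73077904] [-0.1114829   0.12664187  0.00556919]
spindle start along 0.0084 lat at0 0.0006 slope deg -0.03
[[0.0254 0.0007 0.043  0.1167]
 [0.0294 0.0008 0.0426 0.1168]
 [0.0334 0.0004 0.0429 0.1169]
 [0.0374 0.0004 0.0423 0.1167]
 [0.0494 0.0009 0.0502 0.1169]
 [0.0734 0.0008 0.0381 0.1168]
 [0.0774 0.0009 0.029  0.1167]
 [0.0814 0.0004 0.021  0.1116]
 [0.0854 0.0007 0.0212 0.1139]
 [0.0894 0.0006 0.0214 0.1166]
 [0.0934 0.0004 0.0211 0.1169]]
sleeve front 0.0226 lat -0.019 0.02 z 0.1073 0.1215 top z 0.1209 1231
top 224 [0.4312 0.2193 0.0538] ((430.5753479003906, 217.30233764648438), (41.60896301269531, 24.757417678833008), 15.100308418273926) ((432.040283203125, 217.55978393554688), (43.21687316894531, 37.420631408691406), 28.22698402404785) [0.4079 0.1931 0.0283] [0.456  0.2402 0.0577]
298 ((447.310302734375, 436.5010681152344), (153.4632110595703, 150.90423583984375), 80.4271011352539)
scene 220 [0.4337 0.2209 0.0507] ((431.9447021484375, 219.7042236328125), (45.38894271850586, 23.123958587646484), 27.755441665649414) ((432.41070556640625, 221.30410766601562), (47.66853332519531, 38.404239654541016), 25.383464813232422) [0.4051 0.1982 0.0204] [0.4608 0.2476 0.054 ]
418 ((470.1312561035156, 430.854248046875), (151.0786895751953, 107.66258239746094), 79.82496643066406)
```

It's home, about 1.5 mm from the shoulder. Now to pull it straight off and carry it to the dish at (0.470, 0.430).

Call:
apply_moves(
  targets=[
    {"dp":[-0.004,0.001,0],"yaw":0},
    {"dp":[-0.0097,0.0023,0],"yaw":0},
    {"dp":[-0.0195,0.0047,0],"yaw":0},
    {"dp":[-0.0292,0.007,0],"yaw":0},
    {"dp":[-0.0389,0.0093,0],"yaw":0},
    {"dp":[-0.0486,0.0117,0],"yaw":0},
    {"dp":[-0.0584,0.014,0],"yaw":0},
    {"dp":[-0.068,0.0163,0],"yaw":0},
    {"dp":[-0.068,0.0163,0.01],"yaw":0},
  ],
)

```text
time_s: 10.95
tcp_pos: [0.5511, -0.0452, 0.1172]
eef_rot: [179.9, 0.2, -13.3]
contact_force: [-1.4, -0.1, -2.8]
gripper_width: 0.0399
gripper_force: 25.0
```

Call:
apply_moves(
  targets=[
    {"dp":[-0.005,0.02,0.03],"yaw":0},
    {"dp":[-0.01,0.05,0.05],"yaw":1},
    {"dp":[-0.02,0.09,0.05],"yaw":2},
    {"dp":[-0.03,0.13,0.05],"yaw":3},
    {"dp":[-0.04,0.17,0.05],"yaw":3},
    {"dp":[-0.05,0.21,0.05],"yaw":3},
    {"dp":[-0.06,0.25,0.05],"yaw":3},
    {"dp":[-0.06,0.29,0.05],"yaw":3},
    {"dp":[-0.07,0.33,0.05],"yaw":3},
    {"dp":[-0.08,0.37,0.05],"yaw":3},
    {"dp":[-0.085,0.41,0.05],"yaw":3},
    {"dp":[-0.085,0.44,0.04],"yaw":3},
    {"dp":[-0.085,0.465,0.02],"yaw":3},
    {"dp":[-0.085,0.475,0],"yaw":3},
    {"dp":[-0.085,0.475,0],"yaw":3},
    {"dp":[-0.085,0.475,0],"yaw":3},
  ],
)

```text
time_s: 12.28
tcp_pos: [0.469, 0.4295, 0.1176]
eef_rot: [179.8, 0.0, -10.2]
contact_force: [0.1, -0.9, -2.6]
gripper_width: 0.0394
gripper_force: 25.0
```

```bash
python3 - <<'E'
from h import *
import pickle
c=cam('wrist'); pickle.dump(c,open('w7.pkl','wb')); save(c,'w7'); print(c['s']['tcp_pos'],c['s']['eef_rot'],c['s']['gripper_width'])
V,U=np.mgrid[0:400,0:640]; X=pts(c,np.c_[U.ravel(),V.ravel()]); X[c['range_z'].ravel()==0]=9
k=(X[:,0]>.36)&(X[:,0]<.56)&(X[:,1]>.3)&(X[:,1]<.53)&(X[:,2]>.022)&(X[:,2]<.04); print(k.sum(),cv2.minAreaRect((X[k,:2]*1000).astype(np.float32)))
E
```

```text
[0.46902528 0.42954852 0.11761017] [ 1.79846230e+02  4.88414585e-02 -1.01932361e+01] 0.039420224671074866
2266 ((476.01971435546875, 428.5042724609375), (150.2906951904297, 90.34148406982422), 80.37206268310547)
```

View pics/w7.png

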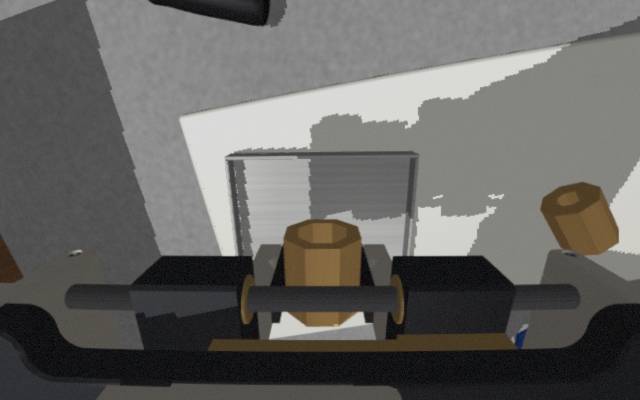

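The sleeve hangs over the dish (rims at columns 230–415, far rim at row 155), aligned with it. The second sleeve, thicker-walled, shows at (580,220). I'll lower this one in.

Call:
apply_moves(
  targets=[
    {"dp":[0,0,-0.025],"yaw":0},
    {"dp":[0,0,-0.05],"yaw":0},
    {"dp":[0,0,-0.065],"yaw":0},
    {"dp":[0,0,-0.07],"yaw":0},
    {"dp":[0,0,-0.073],"yaw":0},
    {"dp":[0,0,-0.073],"yaw":0},
    {"dp":[0,0,-0.073],"yaw":0},
  ],
)

```text
time_s: 12.92
tcp_pos: [0.4705, 0.4302, 0.0473]
eef_rot: [-179.9, -0.1, -10.3]
contact_force: [0.4, 0.0, -1.5]
gripper_width: 0.0398
gripper_force: 25.0
```

Call:
apply_moves(
  targets=[
    {"dp":[0,0,0],"yaw":0},
    {"dp":[0,0,0],"yaw":0},
    {"dp":[0,0,0],"yaw":0},
    {"dp":[0,0,0],"yaw":0},
    {"dp":[0,0,0],"yaw":0},
  ],
  grip=-0.45,
)

```text
time_s: 13.33
tcp_pos: [0.4698, 0.4298, 0.046]
eef_rot: [-180.0, -0.0, -10.3]
contact_force: [1.0, -0.5, 1.2]
gripper_width: 0.0626
gripper_force: 0.0
```

Call:
apply_moves(
  targets=[
    {"dp":[0,0,0.02],"yaw":0},
    {"dp":[0,0,0.05],"yaw":0},
    {"dp":[0,0,0.08],"yaw":0},
    {"dp":[0,0,0.11],"yaw":0},
    {"dp":[0,0,0.11],"yaw":0},
  ],
)

```text
time_s: 13.75
tcp_pos: [0.4719, 0.4322, 0.1626]
eef_rot: [-179.5, -0.3, -10.2]
contact_force: [1.0, 0.4, 1.4]
gripper_width: 0.0633
gripper_force: 0.0
```

```bash
python3 - <<'E'
from h import *
import pickle
c=cam('wrist'); pickle.dump(c,open('w8.pkl','wb')); save(c,'w8'); print(c['s']['tcp_pos'],c['s']['eef_rot'],c['s']['joints'])
for near in [(.47,.43),(.432,.219)]:
    P,T,C,A,mm=sleeve(c,near); print(near,len(P),T.mean(0).round(4),C,A,P.min(0).round(4),P.max(0).round(4))
E
```

```text
[0.47194851 0.43224111 0.16255442] [-179.51280038   -0.296978    -10.18219221] [ 59.99153128  20.64957703 -11.04286898   0.13494184 -57.74857848
  19.75608607]
(0.47, 0.43) 2253 [0.4713 0.4302 0.0548] ((470.56072998046875, 430.34552001953125), (25.138397216796875, 44.74892807006836), 80.8474349975586) ((470.4839172363281, 430.5735168457031), (38.2232666015625, 45.12592315673828), 79.0744857788086) [0.4458 0.4079 0.0203] [0.4955 0.4531 0.0573]
(0.432, 0.219) 2780 [0.4322 0.2207 0.0519] ((431.1956481933594, 219.42831420898438), (46.755226135253906, 25.185171127319336), 27.27239227294922) ((431.083251953125, 219.66773986816406), (46.71375274658203, 40.212242126464844), 27.03526496887207) [0.4023 0.1929 0.0201] [0.46   0.2472 0.0544]
```

Sleeve A is flat in the dish at (0.4705, 0.4305), centre 35 mm up. Next, sleeve B: (0.431, 0.2195), axis 27°.

Call:
apply_moves(
  targets=[
    {"dp":[-0.005,-0.03,0],"yaw":7},
    {"dp":[-0.012,-0.07,0],"yaw":14},
    {"dp":[-0.02,-0.11,0],"yaw":21},
    {"dp":[-0.028,-0.15,0],"yaw":28},
    {"dp":[-0.035,-0.19,-0.01],"yaw":35},
    {"dp":[-0.039,-0.2105,-0.03],"yaw":37.3},
    {"dp":[-0.039,-0.2105,-0.036],"yaw":37.3},
    {"dp":[-0.039,-0.2105,-0.036],"yaw":37.3},
    {"dp":[-0.039,-0.2105,-0.036],"yaw":37.3},
  ],
  grip=-1,
)

```text
time_s: 14.55
tcp_pos: [0.4309, 0.2193, 0.1194]
eef_rot: [180.0, 0.0, 27.0]
contact_force: [0.6, 0.4, 0.2]
gripper_width: 0.088
gripper_force: 0.0
```

```bash
python3 - <<'E'
from h import *
c=cam('wrist'); print(c['s']['tcp_pos'],c['s']['eef_rot'],c['s']['gripper_width'])
for near in [(.432,.219)]:
    P,T,C,A,mm=sleeve(c,near); print(near,len(P),T.mean(0).round(4),C,A,P.min(0).round(4),P.max(0).round(4))
E
```

```text
[0.43089892 0.2192575  0.11940463] [1.79975882e+02 2.06107815e-02 2.70057531e+01] 0.08796821980057049
(0.432, 0.219) 3113 [0.4324 0.219  0.0518] ((431.2438659667969, 218.2647705078125), (46.070167541503906, 24.406728744506836), 28.5009822845459) ((431.1225280761719, 218.59603881835938), (46.27004623413086, 38.572113037109375), 27.824647903442383) [0.403  0.1921 0.02  ] [0.4602 0.2461 0.0539]
```

Call:
apply_moves(
  targets=[
    {"dp":[0,-0.0005,-0.025],"yaw":0.7},
    {"dp":[0,-0.0005,-0.05],"yaw":0.7},
    {"dp":[0,-0.0005,-0.068],"yaw":0.7},
    {"dp":[0,-0.0005,-0.079],"yaw":0.7},
    {"dp":[0,-0.0005,-0.079],"yaw":0.7},
    {"dp":[0,-0.0005,-0.079],"yaw":0.7},
  ],
)

```text
time_s: 15.1
tcp_pos: [0.431, 0.2195, 0.0405]
eef_rot: [180.0, 0.0, 27.8]
contact_force: [-0.7, -0.1, 0.3]
gripper_width: 0.0874
gripper_force: 0.0
```

Call:
apply_moves(
  targets=[
    {"dp":[0,0,0],"yaw":0},
    {"dp":[0,0,0],"yaw":0},
    {"dp":[0,0,0],"yaw":0},
    {"dp":[0,0,0],"yaw":0},
    {"dp":[0,0,0],"yaw":0},
    {"dp":[0,0,0],"yaw":0},
    {"dp":[0,0,0],"yaw":0},
    {"dp":[0,0,0],"yaw":0},
    {"dp":[0,0,0],"yaw":0},
  ],
  grip=1,
  squeeze=30,
)

```text
time_s: 15.85
tcp_pos: [0.4307, 0.2185, 0.0406]
eef_rot: [180.0, 0.0, 27.7]
contact_force: [-0.0, 0.5, 2.9]
gripper_width: 0.0401
gripper_force: 30.0
```

Call:
apply_moves(
  targets=[
    {"dp":[0,0,0.03],"yaw":0},
    {"dp":[0,0,0.07],"yaw":0},
    {"dp":[0.01,-0.03,0.1],"yaw":-6},
    {"dp":[0.025,-0.06,0.1],"yaw":-13},
    {"dp":[0.04,-0.1,0.1],"yaw":-20},
    {"dp":[0.055,-0.14,0.1],"yaw":-27},
    {"dp":[0.07,-0.18,0.1],"yaw":-34},
    {"dp":[0.088,-0.22,0.1],"yaw":-41},
    {"dp":[0.1,-0.25,0.09],"yaw":-41.2},
    {"dp":[0.1058,-0.2595,0.07],"yaw":-41.2},
    {"dp":[0.1058,-0.2595,0.068],"yaw":-41.2},
    {"dp":[0.1058,-0.2595,0.068],"yaw":-41.2},
    {"dp":[0.1058,-0.2595,0.068],"yaw":-41.2},
  ],
)

```text
time_s: 16.93
tcp_pos: [0.536, -0.0407, 0.1084]
eef_rot: [180.0, 0.1, -13.5]
contact_force: [-0.1, 1.6, -3.2]
gripper_width: 0.0399
gripper_force: 30.0
```

```bash
python3 - <<'E'
from h import *
import pickle
c=cam('wrist'); pickle.dump(c,open('w9.pkl','wb')); print(c['s']['tcp_pos'],c['s']['eef_rot'])
E
python3 al.py w9.pkl
```

```text
[ 0.53601664 -0.04069544  0.10835726] [ 1.79965212e+02  6.31071237e-02 -1.34594612e+01]
spindle start along 0.0083 lat at0 -0.0004 slope deg 0.81
[[0.0213 0.0003 0.0401 0.1082]
 [0.0653 0.0004 0.0215 0.1113]
 [0.0693 0.0004 0.0215 0.1116]
 [0.0733 0.001  0.0212 0.1116]
 [0.0773 0.0009 0.021  0.1114]
 [0.0813 0.0006 0.0214 0.1114]
 [0.0853 0.0006 0.0212 0.1115]
 [0.0893 0.0008 0.0214 0.1119]
 [0.0933 0.0009 0.0212 0.1117]]
sleeve front 0.0233 lat -0.0191 0.0198 z 0.08 0.1217 top z 0.1203 2901
tip [ 0.5441 -0.0429]
```

Call:
apply_moves(
  targets=[
    {"dp":[0.008,-0.0019,0],"yaw":0},
    {"dp":[0.0156,-0.0037,0],"yaw":0},
    {"dp":[0.0233,-0.0056,0],"yaw":0},
    {"dp":[0.0311,-0.0075,0],"yaw":0},
    {"dp":[0.0311,-0.0075,0],"yaw":0},
    {"dp":[0.0311,-0.0075,0],"yaw":0},
  ],
  squeeze=25,
)

```text
time_s: 17.48
tcp_pos: [0.5679, -0.0484, 0.1083]
eef_rot: [180.0, 0.0, -13.5]
contact_force: [-1.0, 0.7, -2.6]
gripper_width: 0.0398
gripper_force: 25.0
```

```bash
python3 - <<'E'
from h import *
import pickle
c=cam('wrist'); pickle.dump(c,open('w9.pkl','wb')); print(c['s']['tcp_pos'],c['s']['eef_rot'])
E
python3 al.py w9.pkl
```

```text
[ 0.56794836 -0.04840443  0.10832539] [ 1.79993346e+02  1.94422034e-02 -1.34753762e+01]
spindle start along 0.0085 lat at0 0.0004 slope deg 0.26
[[0.0215 0.0002 0.04   0.1085]
 [0.0295 0.0005 0.0183 0.1107]
 [0.0335 0.0007 0.0214 0.1114]
 [0.0375 0.0007 0.0212 0.1115]
 [0.0415 0.0004 0.0217 0.1117]
 [0.0455 0.0004 0.0213 0.1116]
 [0.0495 0.0007 0.0219 0.1118]
 [0.0535 0.0007 0.0217 0.1115]
 [0.0575 0.0007 0.0213 0.1115]
 [0.0615 0.0004 0.0217 0.1117]
 [0.0655 0.0003 0.0216 0.1117]
 [0.0695 0.0007 0.0219 0.1116]
 [0.0735 0.0009 0.0212 0.1117]
 [0.0775 0.0009 0.0211 0.1116]
 [0.0815 0.001  0.0419 0.1167]
 [0.0855 0.0007 0.0428 0.1168]
 [0.0895 0.0009 0.0423 0.1168]
 [0.0935 0.0005 0.0424 0.1168]]
sleeve front 0.0234 lat -0.0191 0.0199 z 0.0843 0.1218 top z 0.1204 2733
tip [ 0.5763 -0.05  ]
```

Call:
apply_moves(
  targets=[
    {"dp":[0.0015,-0.0003,0],"yaw":0},
    {"dp":[0.003,-0.0007,0],"yaw":0},
    {"dp":[0.0044,-0.001,0],"yaw":0},
    {"dp":[0.0044,-0.001,0],"yaw":0},
    {"dp":[0.0044,-0.001,0],"yaw":0},
  ],
)

```text
time_s: 17.95
tcp_pos: [0.572, -0.0494, 0.1086]
eef_rot: [-180.0, -0.0, -13.5]
contact_force: [-0.7, 0.5, -2.5]
gripper_width: 0.0399
gripper_force: 25.0
```

Call:
apply_moves(
  targets=[
    {"dp":[0.0005,-0.0001,0],"yaw":0},
    {"dp":[0.001,-0.0002,0],"yaw":0},
    {"dp":[0.001,-0.0002,0],"yaw":0},
    {"dp":[0.001,-0.0002,0],"yaw":0},
  ],
)

```text
time_s: 18.28
tcp_pos: [0.573, -0.0496, 0.1086]
eef_rot: [180.0, -0.0, -13.5]
contact_force: [-0.1, 0.1, -3.4]
gripper_width: 0.0399
gripper_force: 25.0
```

Call:
apply_moves(
  targets=[
    {"dp":[0.0005,-0.0001,0],"yaw":0},
    {"dp":[0.0008,-0.0002,0],"yaw":0},
    {"dp":[0.0008,-0.0002,0],"yaw":0},
    {"dp":[0.0008,-0.0002,0],"yaw":0},
  ],
)

```text
time_s: 18.62
tcp_pos: [0.5738, -0.0498, 0.1085]
eef_rot: [180.0, 0.0, -13.5]
contact_force: [0.3, -0.5, -2.4]
gripper_width: 0.0395
gripper_force: 25.0
```

Advanced 6 mm without contact; small steps on.

Call:
apply_moves(
  targets=[
    {"dp":[0.0004,-0.0001,0],"yaw":0},
    {"dp":[0.0008,-0.0002,0],"yaw":0},
    {"dp":[0.0008,-0.0002,0],"yaw":0},
    {"dp":[0.0008,-0.0002,0],"yaw":0},
  ],
)

```text
time_s: 18.95
tcp_pos: [0.5746, -0.05, 0.1085]
eef_rot: [-180.0, 0.0, -13.5]
contact_force: [-0.2, 0.2, -3.9]
gripper_width: 0.0396
gripper_force: 25.0
```

Call:
apply_moves(
  targets=[
    {"dp":[0.0004,-0.0001,0],"yaw":0},
    {"dp":[0.0006,-0.0002,0],"yaw":0},
    {"dp":[0.0006,-0.0002,0],"yaw":0},
    {"dp":[0.0006,-0.0002,0],"yaw":0},
  ],
)

```text
time_s: 19.28
tcp_pos: [0.5752, -0.0502, 0.1086]
eef_rot: [-180.0, 0.0, -13.5]
contact_force: [0.1, -0.4, -2.8]
gripper_width: 0.0395
gripper_force: 25.0
```

```bash
python3 - <<'E'
from h import *
import pickle
c=cam('wrist'); pickle.dump(c,open('w10.pkl','wb')); save(c,'w10')
cv2.imwrite('pics/w10c.png',cv2.resize(c['image'][100:290,230:420,::-1],(570,570),interpolation=cv2.INTER_CUBIC))
E
python3 al.py w10.pkl|egrep -v '0.0[4-9]..  *-?0.00'
```

```text
spindle start along 0.008 lat at0 0.001 slope deg -0.43
[[1.300e-02 0.000e+00 5.990e-02 1.092e-01]
 [2.100e-02 1.000e-04 4.010e-02 1.087e-01]
 [2.500e-02 1.100e-03 2.120e-02 1.115e-01]
 [2.900e-02 7.000e-04 2.170e-02 1.116e-01]
 [3.300e-02 8.000e-04 2.140e-02 1.116e-01]
 [3.700e-02 7.000e-04 2.130e-02 1.114e-01]
 [4.100e-02 4.000e-04 2.160e-02 1.114e-01]
 [4.500e-02 4.000e-04 2.150e-02 1.115e-01]
 [4.900e-02 7.000e-04 2.200e-02 1.117e-01]
 [5.300e-02 7.000e-04 2.170e-02 1.115e-01]
 [5.700e-02 7.000e-04 2.140e-02 1.115e-01]
 [6.100e-02 7.000e-04 2.120e-02 1.115e-01]
 [6.500e-02 3.000e-04 2.170e-02 1.114e-01]
 [6.900e-02 6.000e-04 2.190e-02 1.116e-01]
 [7.300e-02 9.000e-04 4.170e-02 1.165e-01]
 [7.700e-02 9.000e-04 4.270e-02 1.169e-01]
 [8.100e-02 9.000e-04 4.250e-02 1.168e-01]
 [8.500e-02 5.000e-04 4.250e-02 1.168e-01]
 [8.900e-02 9.000e-04 4.420e-02 1.168e-01]
 [9.300e-02 7.000e-04 4.760e-02 1.169e-01]]
sleeve front 0.0232 lat -0.019 0.0201 z 0.0855 0.1214 top z 0.1207 2189
tip [ 0.5832 -0.0511]
```

View pics/w10c.png

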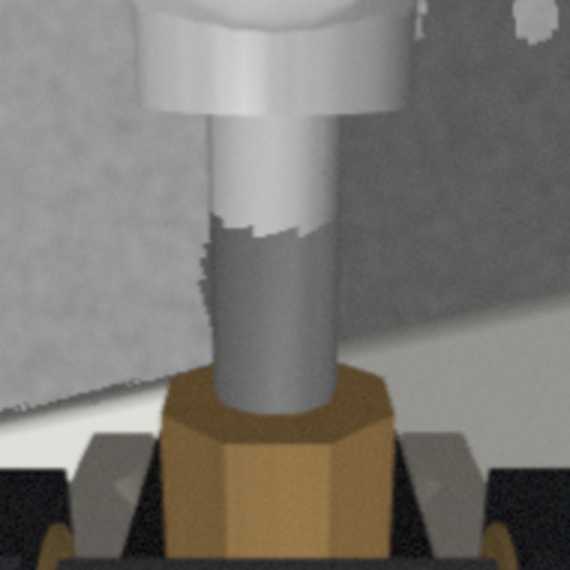

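The spindle's end disc, at about (275,400) in the crop, lies flat against the sleeve's face and covers the small bore, centred. Nearly touching, so I'll continue until light contact.

Call:
apply_moves(
  targets=[
    {"dp":[0.0003,-0.0001,0],"yaw":0},
    {"dp":[0.0005,-0.0001,0],"yaw":0},
    {"dp":[0.0005,-0.0001,0],"yaw":0},
    {"dp":[0.0005,-0.0001,0],"yaw":0},
  ],
)

```text
time_s: 19.67
tcp_pos: [0.5757, -0.0503, 0.1086]
eef_rot: [180.0, -0.0, -13.5]
contact_force: [0.4, -0.1, -2.4]
gripper_width: 0.04
gripper_force: 25.0
```

Call:
apply_moves(
  targets=[
    {"dp":[0.0003,-0.0001,0],"yaw":0},
    {"dp":[0.0005,-0.0001,0],"yaw":0},
    {"dp":[0.0005,-0.0001,0],"yaw":0},
    {"dp":[0.0005,-0.0001,0],"yaw":0},
  ],
)

```text
time_s: 20.0
tcp_pos: [0.5759, -0.0504, 0.1085]
eef_rot: [180.0, 0.0, -13.5]
contact_force: [-0.7, -0.4, -3.2]
gripper_width: 0.0401
gripper_force: 25.0
```

Call:
apply_moves(
  targets=[
    {"dp":[0.0003,-0.0001,0],"yaw":0},
    {"dp":[0.0005,-0.0001,0],"yaw":0},
    {"dp":[0.0005,-0.0001,0],"yaw":0},
    {"dp":[0.0005,-0.0001,0],"yaw":0},
  ],
)

```text
time_s: 20.33
tcp_pos: [0.576, -0.0505, 0.1083]
eef_rot: [180.0, 0.1, -13.5]
contact_force: [-4.2, 2.0, 0.4]
gripper_width: 0.0398
gripper_force: 25.0
```

Contact at about 4.6 N. I'll hold briefly, then back off and go to the bin.

Call:
apply_moves(
  targets=[
    {"dp":[0.0002,0,0],"yaw":0},
    {"dp":[0.0002,0,0],"yaw":0},
    {"dp":[0.0002,0,0],"yaw":0},
    {"dp":[0.0002,0,0],"yaw":0},
  ],
)

```text
time_s: 20.67
tcp_pos: [0.576, -0.0504, 0.1084]
eef_rot: [180.0, 0.1, -13.5]
contact_force: [-5.7, 2.2, 1.3]
gripper_width: 0.0396
gripper_force: 25.0
```

Call:
apply_moves(
  targets=[
    {"dp":[-0.003,0.0007,0],"yaw":0},
    {"dp":[-0.01,0.0024,0],"yaw":0},
    {"dp":[-0.03,0.007,0],"yaw":0},
    {"dp":[-0.06,0.014,0.01],"yaw":0},
    {"dp":[-0.07,0.014,0.04],"yaw":-7},
    {"dp":[-0.08,0.01,0.08],"yaw":-14},
    {"dp":[-0.09,-0.01,0.11],"yaw":-21},
    {"dp":[-0.1,-0.03,0.13],"yaw":-28},
    {"dp":[-0.11,-0.05,0.13],"yaw":-35},
    {"dp":[-0.12,-0.06,0.13],"yaw":-42},
    {"dp":[-0.13,-0.07,0.13],"yaw":-49},
    {"dp":[-0.13,-0.08,0.13],"yaw":-56},
    {"dp":[-0.13,-0.09,0.13],"yaw":-63},
    {"dp":[-0.13,-0.1,0.13],"yaw":-70},
    {"dp":[-0.13,-0.11,0.13],"yaw":-77},
    {"dp":[-0.13,-0.12,0.13],"yaw":-84},
    {"dp":[-0.13,-0.13,0.13],"yaw":-91},
    {"dp":[-0.13,-0.14,0.13],"yaw":-98},
    {"dp":[-0.13,-0.15,0.13],"yaw":-105},
    {"dp":[-0.13,-0.16,0.13],"yaw":-112},
  ],
)

```text
time_s: 22.33
tcp_pos: [0.4468, -0.2109, 0.2387]
eef_rot: [-179.9, 0.0, -125.8]
contact_force: [-0.1, 0.8, -3.2]
gripper_width: 0.0401
gripper_force: 25.0
```

```bash
python3 - <<'E'
from h import *
import pickle
print({k:get_state()[k] for k in('tcp_pos','eef_rot','gripper_width')})
for n in('top','scene'):
    c=pickle.load(open(n+'.pkl','rb'))
    V,U=np.mgrid[0:400,0:640]; X=pts(c,np.c_[U.ravel(),V.ravel()]); X[c['range_z'].ravel()==0]=9
    b=(X[:,0]>.33)&(X[:,0]<.62)&(X[:,1]>-.58)&(X[:,1]<-.3)
    k=b&(X[:,2]>.10)&(X[:,2]<.118); print(n,k.sum(),X[k].min(0),X[k].max(0),cv2.minAreaRect((X[k,:2]*1000).astype(np.float32)))
    k=b&(X[:,2]>.15)&(X[:,2]<.29); print('lid',k.sum(),X[k].min(0),X[k].max(0),cv2.minAreaRect((X[k,:2]*1000).astype(np.float32)))
E
```

```text
{'tcp_pos': array([ 0.44684765, -0.21094794,  0.23874906]), 'eef_rot': array([-1.79924768e+02,  3.38248331e-02, -1.25805644e+02]), 'gripper_width': 0.0400680448580884}
top 576 [ 0.38652017 -0.50677817  0.10002605] [ 0.54674903 -0.34628216  0.11799664] ((466.602294921875, -426.9015197753906), (154.52890014648438, 152.0402374267578), 86.16261291503906)
lid 1183 [ 0.54189391 -0.50728631  0.15000593] [ 0.606772   -0.35634032  0.2669764 ] ((575.9893188476562, -433.02734375), (150.9790496826172, 61.588592529296875), 86.68763732910156)
scene 266 [ 0.38812746 -0.50682743  0.1000679 ] [ 0.5515246  -0.34654952  0.11769555] ((468.6341857910156, -427.8448181152344), (157.77732849121094, 158.62513732910156), 87.0971450805664)
lid 474 [ 0.5454061  -0.50850465  0.15050295] [ 0.60540998 -0.35597189  0.26227356] ((577.051513671875, -433.30877685546875), (153.16241455078125, 56.767059326171875), 87.30573272705078)
```

Call:
apply_moves(
  targets=[
    {"dp":[0,-0.03,0],"yaw":-7},
    {"dp":[0,-0.05,0],"yaw":-14},
    {"dp":[0,-0.08,0],"yaw":-21},
    {"dp":[0.003,-0.11,0],"yaw":-28},
    {"dp":[0.006,-0.14,0],"yaw":-35},
    {"dp":[0.01,-0.17,0],"yaw":-42},
    {"dp":[0.013,-0.2,0],"yaw":-49},
    {"dp":[0.013,-0.216,0],"yaw":-56},
    {"dp":[0.013,-0.216,0],"yaw":-57.5},
    {"dp":[0.013,-0.216,-0.03],"yaw":-57.5},
    {"dp":[0.013,-0.216,-0.065],"yaw":-57.5},
    {"dp":[0.013,-0.216,-0.1],"yaw":-57.5},
    {"dp":[0.013,-0.216,-0.13],"yaw":-57.5},
    {"dp":[0.013,-0.216,-0.138],"yaw":-57.5},
    {"dp":[0.013,-0.216,-0.138],"yaw":-57.5},
  ],
)

```text
time_s: 23.58
tcp_pos: [0.4585, -0.4257, 0.0982]
eef_rot: [179.9, -0.2, 177.0]
contact_force: [0.1, -0.8, -2.3]
gripper_width: 0.0396
gripper_force: 25.0
```

Call:
apply_moves(
  targets=[
    {"dp":[0,0,0],"yaw":0},
    {"dp":[0,0,0],"yaw":0},
    {"dp":[0,0,0],"yaw":0},
    {"dp":[0,0,0],"yaw":0},
    {"dp":[0,0,0],"yaw":0},
  ],
  grip=-0.45,
)

```text
time_s: 24.0
tcp_pos: [0.4606, -0.4268, 0.1022]
eef_rot: [-179.9, 0.1, 177.0]
contact_force: [-0.5, 0.4, 0.6]
gripper_width: 0.0627
gripper_force: 0.0
```

Call:
apply_moves(
  targets=[
    {"dp":[0,0,0.03],"yaw":0},
    {"dp":[0,0,0.07],"yaw":0},
    {"dp":[0,0,0.11],"yaw":0},
    {"dp":[0,0,0.15],"yaw":0},
    {"dp":[-0.03,0.03,0.18],"yaw":0},
    {"dp":[-0.04,0.05,0.18],"yaw":0},
    {"dp":[-0.04,0.05,0.18],"yaw":0},
    {"dp":[-0.04,0.05,0.18],"yaw":0},
    {"dp":[-0.04,0.05,0.18],"yaw":0},
  ],
)

```text
time_s: 24.75
tcp_pos: [0.42, -0.3764, 0.2813]
eef_rot: [-180.0, 0.1, 177.1]
contact_force: [0.8, -0.6, 0.1]
gripper_width: 0.0635
gripper_force: 0.0
```

```bash
python3 - <<'E'
from h import *
s=get_state(); print(s['time_s'],s['tcp_pos'],s['contact_force'],s['gripper_width'])
for n in('top','scene','wrist'):
    c=cam(n); save(c,'f_'+n)
    for near in [(.4665,-.427),(.47,.43)]:
        try:
            P,T,C,A,mm=sleeve(c,near,.08); print(n,near,len(P),P.mean(0).round(4),T.mean(0).round(4),A)
        except Exception as e: print(n,near,'none')
a=cv2.imread('pics/f_top.png'); b=cv2.imread('pics/f_wrist.png')
cv2.imwrite('pics/f.png',np.vstack([cv2.resize(a[100:300,:],(640,200)),cv2.resize(b,(640,400))]))
E
```

```text
24.75 [ 0.41997124 -0.37643571  0.28129589] [ 0.82837261 -0.57241104  0.05039503] 0.06346599396223662
top (0.4665, -0.427) none
top (0.47, 0.43) 235 [0.4711 0.4262 0.052 ] [0.4696 0.4299 0.0583] ((471.471923828125, 429.0827941894531), (37.88277816772461, 41.65660095214844), 80.82475280761719)
scene (0.4665, -0.427) none
scene (0.47, 0.43) 340 [0.4764 0.4349 0.044 ] [0.4729 0.4326 0.0535] ((457.18182373046875, 432.9316711425781), (42.07789611816406, 75.7340087890625), 84.78958892822266)
wrist (0.4665, -0.427) 1081 [ 0.4564 -0.4427  0.0504] [ 0.459  -0.4437  0.0557] ((460.2055358886719, -443.9171447753906), (39.840423583984375, 44.71603775024414), 87.10713958740234)
wrist (0.47, 0.43) none
```

View pics/f.png

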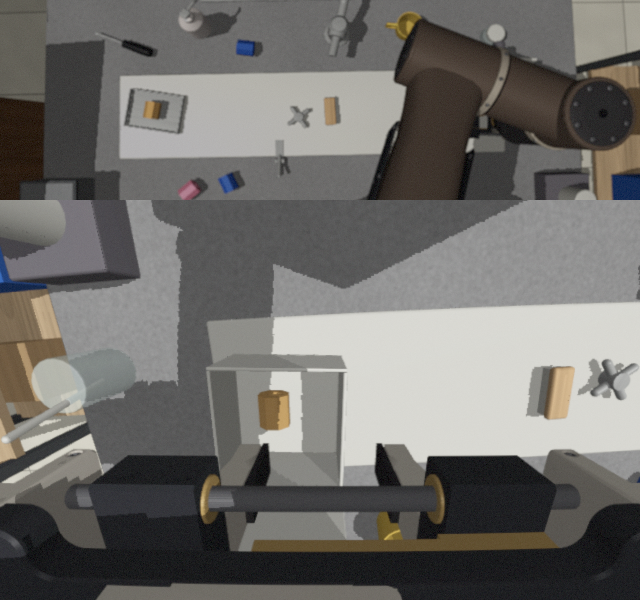

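Sleeve A lies in the dish at (152,110) in the composite. Sleeve B lies on the bin floor at (274,410). The bystanders haven't moved and the gripper is clear of everything.

```bash
python3 -c "
from plant import r
print(r.close_job())"
```

```text
the job is handed in; nothing more can be done
None
```

The job is handed in: the sleeve that fits went fully home on the spindle, came off and lies flat in the soap dish, and the tight one touched the spindle's end with about 6 N and lies in the bin, all by 25 s with nothing else moved; the hand-in returned no verdict.

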